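# Step the coax selector round to the dummy load and trigger the sweep

### The arm

A 7-joint arm with a two-finger parallel gripper is mounted at the origin on the work surface. World frame = base frame: x ahead of the robot, y to its left, z up, the work surface at z = 0. Lengths are in m, angles in rad, forces in N, time in s.
With the tool pointing down it reaches from about 0.4 to 0.85 m from the base axis. Payload 4.4 kg.
Tool frame: the origin (TCP) lies midway between the tips of the shut fingers; the grasp point (between the pads) lies 19 mm behind it; z points along the fingers, y is the line along which they close (so a half turn about z gives the same grasp; the last joint's range is limited). The gripper opens to 94 mm and grips with 3 to 60 N. Pads are 16 mm wide; open, the fingers measure 119 mm over their backs; the gripper's body (75 mm by 177 mm) begins 78 mm behind the grasp point.
Start: joints at [1.236, 0.628, 0.038, 1.517, -0.027, 0.996, -0.02], TCP at [0.173, -0.627, 0.181] pointing down, gripper open.
Joint ranges: [-3.06, 3.06], [-0.37, 2.12], [-1.25, 1.32], [0.18, 2.47], [-1.1, 4.24], [0.23, 1.98], [-2.94, 2.94]. Speed limits (rad/s): [2.57, 2.57, 3.14, 3.14, 3.14, 3.14, 3.14].

### API

Orientations are given as a unit quaternion [w, x, y, z].
In Python, from rig import get_state, get_image, camera_model, close_job, search_frame, landmark_of gives the robot as it stands.
- The arm moves only by the shell command python3 -m creep 'ROWS' [OPENING] [FORCE]. ROWS is JSON, one flat list of numbers, 4 for each row, row after row: the shift along the world's x, y, z in m, then the turn about the world's z in rad. In form: [tx, ty, tz, turn, tx, ty, tz, turn, ...]. A call has 1 to 8 rows; each row shifts and turns the commanded pose from where the row before left it; what a row does not reach is not made up. A row lasts 1/10 s, in which the tool goes at most 50 mm and 8.59 degrees, less where a joint would pass 70% of its speed; a pose out of reach is approached as far as the arm can. A call is refused whole if a number of a shift passes 0.05 or a number of a turn 0.15, either way. A call with a gripper value outside its range is refused whole. OPENING is the opening in per cent of the stroke, from 0 (shut) to 100 (fully open), set as the call begins (- or left out, the last holds). The fingers move at their own pace and stop on an object; FORCE is the grip in N (left out, the last holds). Time passes only in rows, so rows that do not move let the fingers close. It gives the time, the measured TCP pose, the force, the opening and the grip force at its end, in the units of the state.
- get_state(): the state, without advancing time (a new reading comes with each control period).
- get_image(name): name is "side" or "top" or "wrist"; returns the picture (420x560x3 uint8, red, green, blue); there is no depth.
- camera_model(name): a dict with "fx", "fy", "cx", "cy" (pixels), "extrinsics" (4x4, takes a point from camera to world coordinates); the wrist camera has in their place "T_tool_cam" (4x4, takes a point from camera to tool coordinates, whose origin is the TCP and whose axes are the flange's). Camera axes: x right, y up, looking along -z (the intrinsics and any distortion apply to the point x, -y, -z); pixel columns grow to the right and rows downward; lengths in m; the calibration is good to about 2 mm. A picture is of the moment at which its call begins: read the wrist's pose just before it. camera_model takes no time and is no camera call.
- close_job(): hands the job in; it is judged then, once.
Trained networks look in the newest picture that a camera, given by its name, has taken for a name from the list of things; names that differ only in an ending like _2 or _b are one class to them, and where a whole thing is asked for, a point or a joint stands for the part that bears it (a point fixed in the world has none). Each returns a list of dicts, best first, with "score" (0 to 1); they miss things now and then, are a little off and sometimes report something else, mostly with a low value. They report only what shows in the picture. A call takes as long as a camera call. They do not tell look-alikes from the thing itself.
- search_frame(camera, query): "pixel" ([column, row] in pixels, amid what is visible of it).
- landmark_of(camera, query): "pixel" ([column, row] in pixels: a listed point, or the origin of a listed thing).
The state is a dict: "clock": time; "joints": joint angles; "dq": joint speeds; "tau": joint torques, N m; "ee_pos": TCP position; "tcp_rot": TCP orientation; "ft_force": force on the tool from outside, world axes, zero at the start; "moment": the same for the moment, N m; "grip_width": finger opening in m; "grip_force": force on a finger pad.
Only numpy, scipy, OpenCV 4.12 (cv2) and the standard library are available. Lean on these libraries where they do the work, as an engineer would, in place of code of your own. Each camera call takes 0.05 s, during which the arm holds its last target. There are 200 camera calls.

### The job

On the round coax switch, push the tab of the selector dial round until it clicks into place pointing at the port that carries the finned dummy load, and only then press the button on the trigger box down and let it come up again. Only push with the fingers: do not grip, lift or shift the fittings on the ports or anything else on the bench. Finish clear of everything, with the dial still pointing at the load.

Things in the scene. Friction and masses are not known exactly. Their poses are not given: they have to be found in the camera images.
- switch: the coaxial selector switch: a round grey drum housing, 256 mm across and 60 mm high (flat top deck at 60 mm above the bench), fixed to the bench. Origin: centre of its underside, on the dial's axis; z up. Four coax ports (brass spigots) stand on the deck on a 105 mm radius circle about the axis, at -90, -45, +45 and +90 degrees from the switch's own +x axis; its own x axis points to the middle (off) position, which has no port. A push-on fitting sits on every port.
- selector (a joint): angle of the black selector dial, rad, counter-clockwise from above positive; 0 = tab along the switch's own +x axis (off), where it always starts. Click stops at -90, -45, 0, 45, 90 degrees, end stops at +-100. About 3 N at the tab (under 6 N) carries it over the hump half-way between stops; it may stay put on the hump, but from about 30 of the 45 degrees on it snaps into the next stop and stays.
- tab (a point): middle of the top edge of the dial's tab: an upright black fin standing on the dial's rim, 28 mm long radially (34 to 62 mm from the axis), 10 mm thick, from 64 to 102 mm above the bench; this point lies 48 mm from the axis. The dial itself is a disc of 40 mm radius whose top is 74 mm above the bench (its small hub 78 mm). Push the flat sides of the tab, sideways.
- pointer (a point): the point the tab points at: on the dial, on the tab's centre line carried out to 105 mm from the axis (the circle of the ports), at the height of the deck. It coincides with a port's centre in plan when the dial points at that port.
- load: the finned dummy load, standing on one of the four ports (a different one each time): a black upright cylinder with seven round cooling fins, 32 mm across and 50 mm high on a 26 mm steel collar. Origin: centre of its underside, 60 mm above the bench. Pushed on loosely over the spigot (2.5 mm play); not to be disturbed.
- cap_round: a short round steel dust cap on another port, 26 mm across, 20 mm high; origin: centre of its underside. Loose on its spigot.
- cap_hex: a short hexagonal steel terminator on another port, 28 mm across, 28 mm high; origin: centre of its underside. Loose on its spigot.
- adapter: a slim brass adapter on another port, 15 mm across on a 26 mm collar, 42 mm high; origin: centre of its underside. Loose on its spigot.
- trigger_box: the trigger box: an aluminium box 85 x 70 x 45 mm, fixed to the bench, with one push button on its top; origin: centre of its underside.
- trigger (a joint): travel of the round grey push button on top of the trigger box, m: 0 up, 0.006 fully down; a spring (4 N when fully down) brings it back up.
- trigger_top (a point): centre of the top face of the push button (32 mm across, 67 mm above the bench when up). Press straight down.
- screwdriver: bystander: a yellow-handled screwdriver 190 mm long lying between switch and trigger box; origin: its middle on the bench, long axis x.
- spare_attenuator: bystander: a black rectangular finned attenuator 75 x 30 x 34 mm with a brass connector, lying on the bench, on no port; origin: centre of its underside.
- barrel: bystander: a brass barrel connector, 22 mm across, 34 mm high, standing on the bench; origin: centre of its underside.
- tee: bystander: a steel coax tee, 50 x 36 x 22 mm, on the bench; origin: below its middle, on the bench.
- spanner: bystander: a 140 mm spanner lying on the bench; origin: its middle on the bench.
- antenna_base: bystander: a black magnetic antenna base, 84 mm across, with a stub rod up to 135 mm; origin: centre of its underside.
Things that resemble listed ones, but are neither listed nor needed, are in the scene too. Of the things that look like the trigger_box, the smallest one is meant.

How it is judged:
On the way, in this order (a step that is already met when the one before it is completed fails the run):
1. the dial is clicked in, pointing at the port with the finned load (horizontal distance between pointer and load below 0.014 m and velocity of joint selector between -0.2 and 0.2 rad/s), for 0.2 s.
2. the trigger button is pressed down (value of joint trigger above 0.004 m and horizontal distance between pointer and load below 0.014 m), for 0.05 s.
At the end, for the whole second after the job is handed in: The dial rests in its click stop at the finned load (pointer within 14 mm of the load's centre in plan), the button is up again (less than 2 mm down), every fitting is within 12 mm of where it stood on its port, and the loose things on the bench within 25 mm (horizontal distance between pointer and load below 0.014 m and velocity of joint selector between -0.1 and 0.1 rad/s and value of joint trigger below 0.002 m and not (distance of any of cap_round, cap_hex, adapter, load from where it was at the start of the episode above 0.012 m) and not (distance of any of screwdriver, spare_attenuator, barrel, tee, spanner, antenna_base from where it was at the start of the episode above 0.025 m)); the robot touches nothing.
It fails at once if the button is pressed (over 3 mm) while the dial does not point at the load (value of joint trigger above 0.003 m and horizontal distance between pointer and load above 0.02 m).
It fails at once if a fitting on the switch is lifted off or knocked (moved over 12 mm) (distance of any of cap_round, cap_hex, adapter, load from where it was at the start of the episode above 0.012 m).
It fails at once if a loose thing on the bench is lifted, carried or pushed (moved over 25 mm) (distance of any of screwdriver, spare_attenuator, barrel, tee, spanner, antenna_base from where it was at the start of the episode above 0.025 m).
It also fails if it takes over 40 s, if anything falls off the work surface, if the arm or the gripper's body presses on something with over 40 N, if the wrist force passes 120 N, or if a joint passes its speed limit or range.

## Working session

There is one attempt and no reset: what is moved stays moved. The work goes in short steps, Python scripts to look and compute and a shell command to move; the robot and the scene stay as the last step left them, time stands still between calls to the robot, and variables do not carry over. Pictures are saved under pics/ and viewed, at most 10 in all, crops included, and the job is handed in when it is done.

```bash
mkdir -p pics
cat > h.py <<'E'
import numpy as np, cv2
from rig import *
def ray(cam,px):
    m=camera_model(cam); T=np.array(m["extrinsics"])
    d=np.array([(px[0]-m["cx"])/m["fx"],-(px[1]-m["cy"])/m["fy"],-1.]); 
    return T[:3,3],T[:3,:3]@d
def at_z(cam,px,z):
    o,d=ray(cam,px); return o+d*(z-o[2])/d[2]
def save(cam,name):
    im=get_image(cam); cv2.imwrite("pics/"+name,np.array(im)[:,:,::-1]); return im
E
python3 - <<'E'
from h import *
for c in("top","side"):
    save(c,c+"0.png"); m=camera_model(c); print({k:(np.round(v,3).tolist() if k=="extrinsics" else v) for k,v in m.items()})
Z=dict(switch=0,tab=.102,load=.06,cap_round=.06,cap_hex=.06,adapter=.06,trigger_top=.067,trigger_box=0,antenna_base=0,screwdriver=0)
for q,z in Z.items():
    for r in landmark_of("top",q)[:4]: print(q,round(r["score"],2),np.round(r["pixel"]),at_z("top",r["pixel"],z).round(3))
s=get_state();print(s["clock"],s["tcp_rot"],s["grip_width"])
E
```

```text
{'fx': 494.4719447004215, 'fy': 494.4719447004215, 'cx': 278.2460234025293, 'cy': 205.265948532599, 'extrinsics': [[0.025, 0.99, -0.138, 0.347], [-1.0, 0.026, 0.002, -0.084], [0.006, 0.138, 0.99, 1.555], [0.0, 0.0, 0.0, 1.0]]}
{'fx': 404.573569855275, 'fy': 404.573569855275, 'cx': 280.1768946954338, 'cy': 213.32962300391142, 'extrinsics': [[-0.785, 0.456, -0.42, 0.084], [-0.619, -0.589, 0.519, 0.451], [-0.011, 0.668, 0.744, 0.884], [0.0, 0.0, 0.0, 1.0]]}
switch 0.86 [229. 205.] [0.561 0.069 0.   ]
tab 0.77 [234. 184.] [0.61  0.047 0.102]
load 0.44 [199. 180.] [0.626 0.158 0.06 ]
cap_round 0.58 [258. 197.] [ 0.58  -0.026  0.06 ]
cap_hex 0.6 [258. 221.] [ 0.505 -0.026  0.06 ]
cap_hex 0.25 [230. 202.] [0.56  0.059 0.06 ]
adapter 0.61 [219. 172.] [0.653 0.096 0.06 ]
adapter 0.47 [138. 244.] [0.428 0.331 0.06 ]
trigger_top 0.74 [370. 271.] [ 0.363 -0.366  0.067]
trigger_top 0.63 [428. 296.] [ 0.295 -0.538  0.067]
trigger_top 0.49 [343. 214.] [ 0.533 -0.284  0.067]
trigger_box 0.86 [418. 295.] [ 0.294 -0.526  0.   ]
trigger_box 0.67 [365. 272.] [ 0.363 -0.362  0.   ]
trigger_box 0.65 [343. 214.] [ 0.541 -0.292  0.   ]
antenna_base 0.85 [137. 245.] [0.426 0.353 0.   ]
screwdriver 0.72 [313. 185.] [ 0.632 -0.197  0.   ]
screwdriver 0.44 [228. 203.] [0.567 0.071 0.   ]
0.6 [-3.90053973e-05  9.90984460e-01  1.33976858e-01  8.34716553e-06] 0.09403687493853773
```

View pics/top0.png

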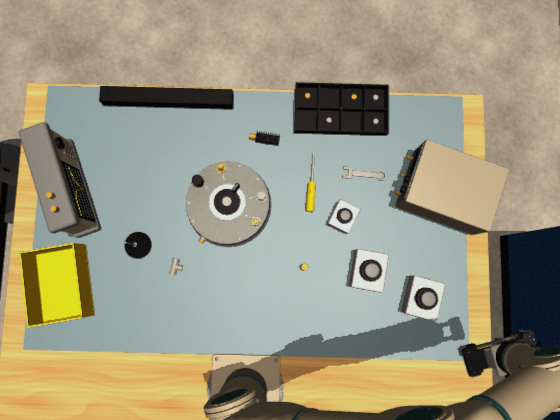

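View pics/side0.png

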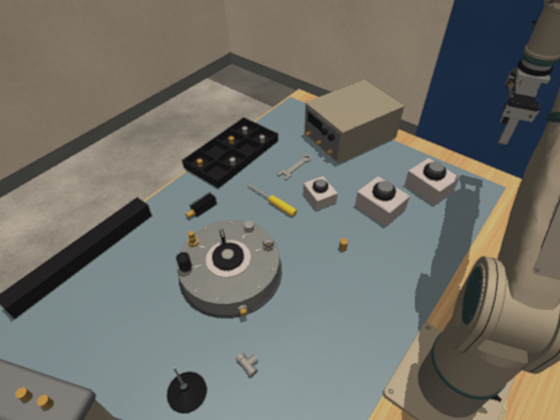

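Top: the switch is at (228,203), its tab points to about (237,186), the black fitting is at (198,181), the brass one at (221,168) and the steel ones at (261,196) and (256,221). The trigger box candidates are at (344,215), (369,270) and (426,296). The one at (344,215) is clearly the smallest, so it fits. Next I fit the switch pose from both cameras and confirm it in a crop.

Run:
```python
from h import *
from scipy.optimize import least_squares
obs=[]
for c in("top","side"):
    im=save(c,c+"1.png")
    for q,z in dict(switch=0,tab=.102,load=.06,cap_round=.06,cap_hex=.06,adapter=.06,trigger_top=.067).items():
        for r in landmark_of(c,q)[:3]:
            p=at_z(c,r["pixel"],z)[:2]; print(c,q,round(r["score"],2),np.round(r["pixel"],1),p.round(3))
            obs.append((c,q,p))
A=dict(load=90,adapter=45,cap_round=-45,cap_hex=-90,tab=0)
def f(v):
    o=[]
    for c,q,p in obs:
        if q=="trigger_top":continue
        if q=="switch": e=p-v[:2]
        else:
            a=v[2]+np.radians(A[q]); R=.048 if q=="tab" else .105
            e=p-v[:2]-R*np.array([np.cos(a),np.sin(a)])
        o+=list(e)
    return np.array(o)
s=least_squares(f,[.56,.067,-.5],loss="soft_l1",f_scale=.005)
print(s.x,np.degrees(s.x[2]),(f(s.x)*1000).round(0))
t=cv2.imread("pics/top1.png"); a=cv2.resize(t[150:260,175:285],(400,400),interpolation=3); b=cv2.resize(t[190:330,320:460],(400,400),interpolation=3)
cv2.imwrite("pics/crop1.png",np.hstack([a,b]))
```

```text
top switch 0.75 [228.8 205.4] [0.56  0.069]
top switch 0.46 [258.8 197.8] [ 0.586 -0.025]
top tab 0.84 [233.  182.3] [0.616 0.049]
top load 0.47 [342.4 213.9] [ 0.534 -0.283]
top load 0.4 [202.  180.1] [0.628 0.149]
top cap_round 0.52 [258.9 197.4] [ 0.578 -0.028]
top cap_hex 0.4 [257.7 222.7] [ 0.501 -0.026]
top adapter 0.49 [220.6 168.6] [0.665 0.093]
top trigger_top 0.59 [341.8 215.4] [ 0.529 -0.281]
top trigger_top 0.47 [431.4 300.8] [ 0.281 -0.548]
top trigger_top 0.44 [372.2 271.7] [ 0.362 -0.373]
side switch 0.77 [225.6 271.3] [0.57 0.08]
side switch 0.45 [266.3 246.2] [ 0.538 -0.048]
side tab 0.67 [223.2 232.7] [0.597 0.043]
side load 0.64 [186.4 268.3] [0.618 0.158]
side cap_round 0.66 [250.  227.9] [ 0.58  -0.034]
side cap_hex 0.62 [265.3 248.7] [ 0.504 -0.006]
side adapter 0.68 [191.1 241.6] [0.67  0.094]
side adapter 0.36 [185.9 268.1] [0.62  0.158]
side trigger_top 0.68 [386.3 187. ] [ 0.367 -0.385]
side trigger_top 0.56 [317.2 182.2] [ 0.535 -0.281]
side trigger_top 0.45 [436.9 165. ] [ 0.292 -0.563]
[ 0.56054079  0.06974336 -0.57893098] -33.17030186429989 [  -1.   -0.   26.  -95.   15.    6.  -84. -441.   10.   -9.   -4.    5.
   -2.   -8.    2.    2.    9.   11.  -23. -118.   -3.   -0.    0.    0.
   -2.   -1.    1.   12.    7.    2.  -43.   67.]
```

View pics/crop1.png

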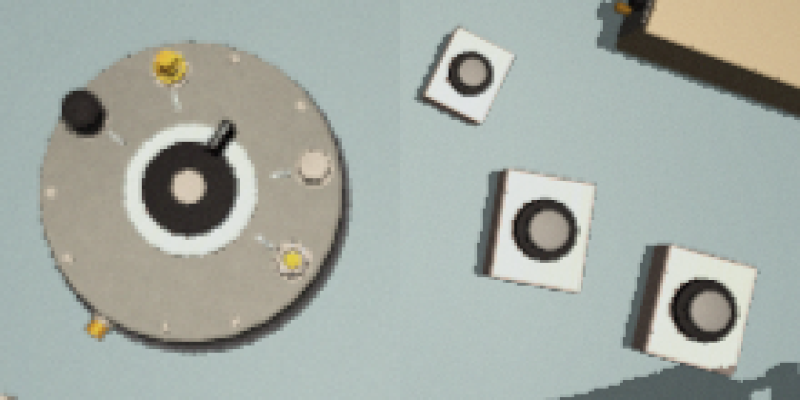

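The crop confirms that the black finned load is at (198,181), the +90° port counter-clockwise from the tab, and that the hex part has a gold centre and is not the load. The small trigger box at (343,215) is the smallest of the three. I'll shut the fingers and travel above the clockwise side of the tab.

```bash
python3 -m creep '[0.026,0.04,0,0.09,0.026,0.04,0,0.09,0.026,0.04,0,0.09,0.026,0.04,0,0.09,0.026,0.04,0,0.09,0.026,0.04,0,0.09,0.026,0.04,0,0.09,0.026,0.04,0,0.09]' 0 10; python3 -m creep '[0.026,0.04,0,0,0.026,0.04,0,0,0.026,0.04,0,0,0.026,0.04,0,0,0.026,0.04,0,0,0.026,0.04,0,0,0.026,0.04,0,0,0.026,0.04,0,0]'
python3 - <<'E'
from h import *
s=get_state(); print(s["ee_pos"],s["tcp_rot"],s["joints"],s["clock"]); save("top","top2.png");save("wrist","w2.png")
s=get_state()
from scipy.spatial.transform import Rotation as R
m=camera_model("wrist");q=s["tcp_rot"];T=np.eye(4);T[:3,:3]=R.from_quat([*q[1:],q[0]]).as_matrix();T[:3,3]=s["ee_pos"];T=T@np.array(m["T_tool_cam"])
print(m.keys(), T.round(3))
for qn,z in dict(tab=.102,switch=0,load=.06,adapter=.06,cap_round=.06,cap_hex=.06).items():
    for r in landmark_of("wrist",qn)[:2]:
        px=r["pixel"];d=T[:3,:3]@np.array([(px[0]-m["cx"])/m["fx"],-(px[1]-m["cy"])/m["fy"],-1]);o=T[:3,3]
        print(qn,round(r["score"],2),np.round(px),(o+d*(z-o[2])/d[2]).round(3))
E
```

```text
clock: 2.2
ee_pos: [0.3816, -0.3052, 0.1813]
tcp_rot: [0.0, 0.879, 0.476, 0.0]
ft_force: [0.8, -1.2, -0.2]
grip_width: 0.0333
grip_force: 0.0
clock: 3.0
ee_pos: [0.5896, 0.015, 0.1812]
tcp_rot: [0.0, 0.88, 0.474, 0.0]
ft_force: [0.9, -0.6, -0.9]
grip_width: 0.0006
grip_force: 0.0
[0.58962348 0.01496065 0.18119161] [2.46113255e-04 8.80292033e-01 4.74432133e-01 1.67342758e-04] [ 0.06310894  0.54610085 -0.21207791  1.68772264  0.13806587  0.92188758
 -0.78473286] 3.0
dict_keys(['fx', 'fy', 'cx', 'cy', 'T_tool_cam']) [[ 0.841  0.525  0.133  0.632]
 [-0.542  0.815  0.205  0.083]
 [-0.001 -0.245  0.97   0.386]
 [ 0.     0.     0.     1.   ]]
tab 0.58 [275. 182.] [0.6   0.043 0.102]
tab 0.57 [ 16. 145.] [0.434 0.189 0.102]
switch 0.67 [233. 170.] [0.555 0.068 0.   ]
load 0.6 [225.  63.] [0.617 0.155 0.06 ]
load 0.37 [232. 275.] [ 0.502 -0.022  0.06 ]
adapter 0.72 [301. 101.] [0.658 0.09  0.06 ]
cap_round 0.51 [302. 249.] [ 0.581 -0.036  0.06 ]
cap_hex 0.65 [231. 276.] [ 0.501 -0.022  0.06 ]
```

View pics/w2.png

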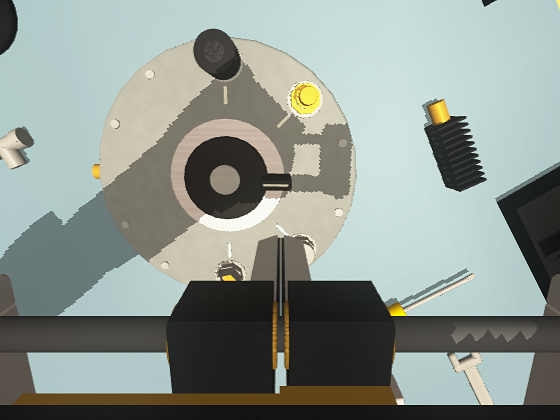

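The wrist view agrees with the fit: dial hub at (225,179), tab at about (277,181), load at (217,52) and adapter at (305,98). The tab measures (0.600,0.043), against (0.601,0.044) from the fit. Now I descend and compute the arc rows.

```bash
python3 -m creep '[-0.004,0.003,-0.03,0,0,0,-0.035,0,0,0,-0.031,0,0,0,0,0]'
python3 - <<'E'
from h import *
C=np.array([.5605,.0697])
def P(deg,off):
    a=np.radians(deg-33.1); return C+.047*np.array([np.cos(a),np.sin(a)])-off*np.array([-np.sin(a),np.cos(a)])
p=np.array(get_state()["ee_pos"][:2]); print("contact",P(0,.013)-p)
L=[P(d,.013) for d in range(0,91,5)]
for i in range(18): print(5*i+5,(L[i+1]-L[i]).round(4))
E
```

```text
clock: 3.8
ee_pos: [0.5808, 0.0144, 0.0816]
tcp_rot: [-0.001, 0.881, 0.474, -0.004]
ft_force: [0.6, 0.0, -0.7]
grip_width: 0.0006
grip_force: 0.0
contact [0.01192714 0.01871555]
5 [0.0031 0.003 ]
10 [0.0028 0.0032]
15 [0.0025 0.0034]
20 [0.0022 0.0036]
25 [0.0019 0.0038]
30 [0.0015 0.004 ]
35 [0.0012 0.0041]
40 [0.0008 0.0042]
45 [0.0004 0.0042]
50 [0.0001 0.0043]
55 [-0.0003  0.0042]
60 [-0.0007  0.0042]
65 [-0.001   0.0041]
70 [-0.0014  0.004 ]
75 [-0.0017  0.0039]
80 [-0.0021  0.0037]
85 [-0.0024  0.0035]
90 [-0.0027  0.0033]
```

```bash
python3 -m creep '[0.004,0.006,0.002,0,0.004,0.006,0.001,0,0.004,0.006,0,0,0,0,0,0]'; python3 -m creep '[0.003,0.003,0,0.087,0.003,0.003,0,0.087,0.0025,0.0035,0,0.087,0.002,0.0035,0,0.087,0.002,0.004,0,0.087,0.0015,0.004,0,0.087,0.001,0.004,0,0.087]'
python3 - <<'E'
from h import *
C=np.array([.5605,.0697]);p=np.array(get_state()["ee_pos"][:2])-C
print("polar",np.hypot(*p),np.degrees(np.arctan2(p[1],p[0]))+33.1)
save("top","top3.png")
for r in landmark_of("top","tab")[:2]:
    v=at_z("top",r["pixel"],.102)[:2]-C;print(r,np.hypot(*v),np.degrees(np.arctan2(v[1],v[0]))+33.1)
E
```

```text
clock: 4.2
ee_pos: [0.5985, 0.0363, 0.0895]
tcp_rot: [0.0, 0.88, 0.475, 0.002]
ft_force: [0.2, -0.0, 0.1]
grip_width: 0.0002
grip_force: 0.0
clock: 4.9
ee_pos: [0.612, 0.0594, 0.0886]
tcp_rot: [0.0, 0.696, 0.718, 0.0]
ft_force: [0.4, 0.3, 0.2]
grip_width: 0.0005
grip_force: 0.0
polar 0.052561938560995135 21.790511487632223
{'pixel': [259.4, 193.2], 'score': 0.47} 0.10286750314130051 -43.32575678735376
```

Run:
```python
from h import *
save("side","s3.png");save("wrist","w3.png")
s=cv2.imread("pics/s3.png")[200:320,160:300];w=cv2.imread("pics/w3.png")
cv2.imwrite("pics/c3.png",np.hstack([cv2.resize(s,(400,343),interpolation=3),cv2.resize(w,(400,343))]))
```

```text
(no output)
```

View pics/c3.png

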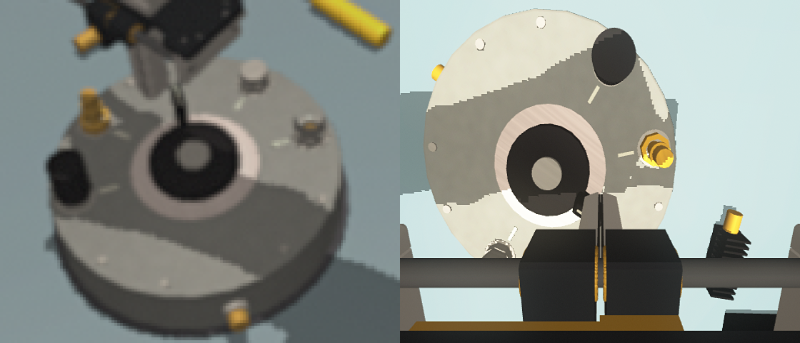

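Run:
```python
from h import *
from scipy.spatial.transform import Rotation as R
im=save("wrist","w4.png"); s=get_state();print(s["ee_pos"])
m=camera_model("wrist");q=s["tcp_rot"];T=np.eye(4);T[:3,:3]=R.from_quat([*q[1:],q[0]]).as_matrix();T[:3,3]=s["ee_pos"];T=T@np.array(m["T_tool_cam"])
C=np.array([.5605,.0697])
w=cv2.imread("pics/w4.png")[:,:,:].copy()
def pj(M,m,p):
    c=np.linalg.inv(M)@np.r_[p,1]; return (m["cx"]-m["fx"]*c[0]/c[2], m["cy"]+m["fy"]*c[1]/c[2])
t=cv2.imread("pics/top3.png"); mt=camera_model("top");Tt=np.array(mt["extrinsics"])
def mk(p,col):
    for I,M,k in((w,T,m),(t,Tt,mt)):
        u=pj(M,k,p); cv2.circle(I,tuple(int(round(x)) for x in u),2 if I is w else 0,col,-1)
mk(s["ee_pos"],(0,0,255))
for a,col in((0,(255,0,0)),(35,(0,255,0)),(45,(255,0,255))):
    r=np.radians(a-33.1)
    for R_ in(.034,.062): mk([*(C+R_*np.array([np.cos(r),np.sin(r)])),.102],col)
mk([*C,.078],(0,255,255))
a=cv2.resize(w[100:310,150:360],(400,400),interpolation=3);b=cv2.resize(t[150:250,180:280],(400,400),interpolation=0)
cv2.imwrite("pics/c4.png",np.hstack([a,b]))
```

```text
[0.6117226  0.0589408  0.08825211]
```

View pics/c4.png

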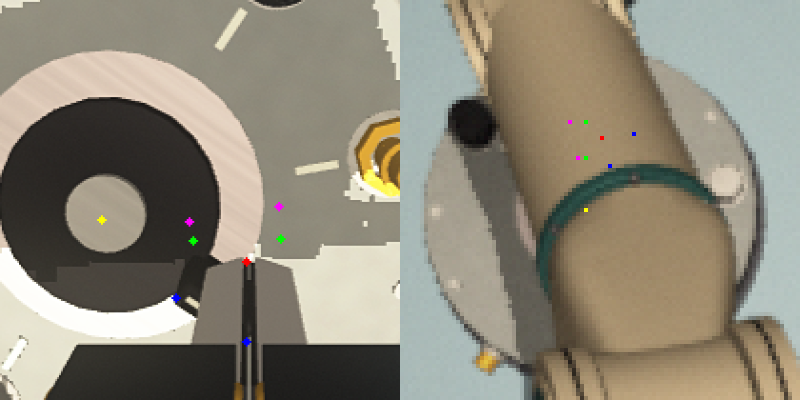

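Run:
```python
from h import *
s=get_state();m=camera_model("side");T=np.array(m["extrinsics"]);C=np.array([.5605,.0697])
def pj(p):
    c=np.linalg.inv(T)@np.r_[p,1]; return np.array((m["cx"]-m["fx"]*c[0]/c[2], m["cy"]+m["fy"]*c[1]/c[2]))
S=8;x0,y0=198,202
I=cv2.imread("pics/s3.png")[y0:y0+70,x0:x0+50];B=cv2.imread("pics/side0.png")[y0:y0+70,x0:x0+50]
a=cv2.resize(I,None,fx=S,fy=S,interpolation=3);b=cv2.resize(B,None,fx=S,fy=S,interpolation=3)
def mk(J,p,c): cv2.circle(J,tuple(int(v) for v in (pj(p)-[x0-.5,y0-.5])*S),4,c,-1)
p=s["ee_pos"];mk(a,p,(0,0,255))
for J in(a,b):
    mk(J,[*C,.078],(0,255,255))
    for d,c in((0,(255,0,0)),(10,(0,255,0)),(45,(255,0,255))):
        r=np.radians(d-33.1)
        for q in(.034,.062): mk(J,[*(C+q*np.array([np.cos(r),np.sin(r)])),.102],c)
cv2.imwrite("pics/c5.png",np.hstack([a,b]))
```

```text
(no output)
```

View pics/c5.png

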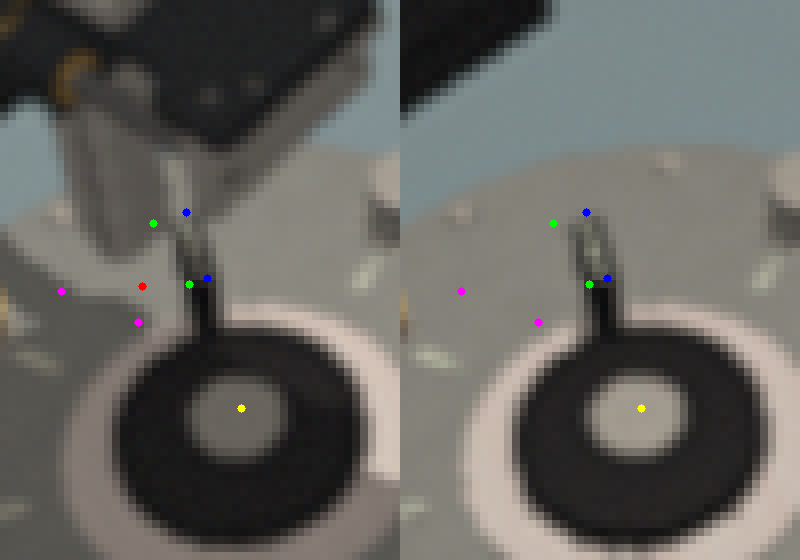

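The tab has not moved. In the side view, projecting TCP and tab shows the finger tips about 15 mm above where the TCP should be, so they passed over the tab; this also matches the zero force. I'll go back to the clockwise side, slightly further out so the finger is off the dial's rim, and then go lower while watching the force.

```bash
python3 -m creep '[0,0,0.03,0,-0.005,-0.01,0,-0.122,-0.005,-0.01,0,-0.122,-0.005,-0.01,0,-0.122,-0.005,-0.01,0,-0.122,-0.0034,-0.009,0,-0.122,0,0,0,0]'; python3 -m creep '[0,0,-0.03,0,0,0,-0.008,0,0,0,-0.008,0,0,0,0,0,0,0,0,0]'
python3 - <<'E'
from h import *
s=get_state();print(s["ee_pos"],s["ft_force"])
save("side","s6.png");m=camera_model("side");T=np.array(m["extrinsics"])
c=np.linalg.inv(T)@np.r_[s["ee_pos"],1];u=np.array((m["cx"]-m["fx"]*c[0]/c[2], m["cy"]+m["fy"]*c[1]/c[2]))
x0,y0=190,195;I=cv2.resize(cv2.imread("pics/s6.png")[y0:y0+75,x0:x0+80],None,fx=8,fy=8,interpolation=3)
cv2.circle(I,tuple(int(v) for v in (u-[x0-.5,y0-.5])*8),4,(0,0,255),-1)
cv2.imwrite("pics/c6.png",I)
E
```

```text
clock: 5.85
ee_pos: [0.5878, 0.0083, 0.1182]
tcp_rot: [0.001, 0.881, 0.472, -0.001]
ft_force: [-0.4, -0.2, 1.2]
grip_width: 0.0006
grip_force: 0.0
clock: 6.35
ee_pos: [0.5887, 0.0106, 0.0724]
tcp_rot: [0.0, 0.88, 0.474, 0.0]
ft_force: [-0.4, -0.1, 0.9]
grip_width: 0.0003
grip_force: 0.0
[0.58868915 0.01058187 0.0723608 ] [-0.3650449  -0.05369968  0.92306876]
```

View pics/c6.png

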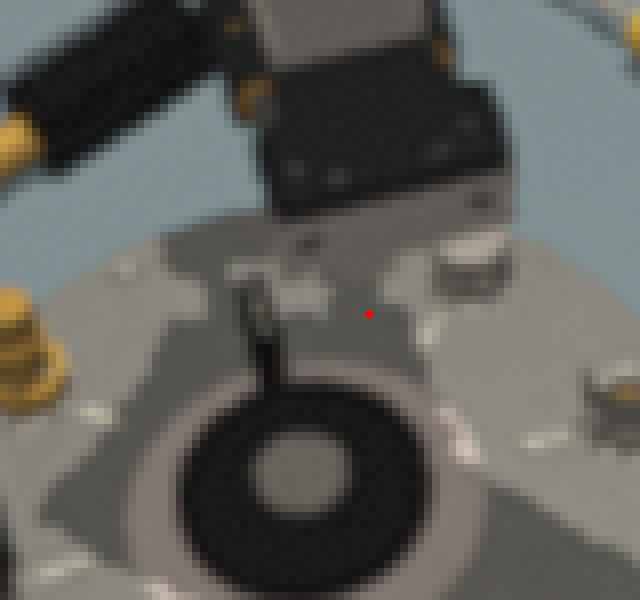

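The tip still shows slightly above the nominal point, so its real height is about 0.085, well below the tab top. I'll push and watch the force.

```bash
python3 -m creep '[0.004,0.006,0,0,0.004,0.006,0,0,0.003,0.004,0,0]';  python3 -m creep '[0.003,0.004,0,0]'; python3 -m creep '[0.003,0.004,0,0.05,0.003,0.004,0,0.05]'
python3 - <<'E'
from h import *
C=np.array([.5605,.0697])
def P(deg,off,r=.054):
    a=np.radians(deg-33.1); return C+r*np.array([np.cos(a),np.sin(a)])-off*np.array([-np.sin(a),np.cos(a)])
p=np.array(get_state()["ee_pos"][:2])-C;e=np.array([np.cos(np.radians(33.1)),-np.sin(np.radians(33.1))]);n=np.array([-e[1],e[0]])
print("rad,tan",p@e,p@n)
L=[P(d,.013) for d in range(0,91,5)]
for i in range(18): print(5*i+5,(L[i+1]-L[i]).round(4),L[i+1].round(4))
E
```

```text
clock: 6.7
ee_pos: [0.6002, 0.0277, 0.0724]
tcp_rot: [-0.0, 0.88, 0.474, 0.001]
ft_force: [-0.4, 0.6, -0.3]
grip_width: 0.0005
grip_force: 0.0
clock: 6.8
ee_pos: [0.6017, 0.0295, 0.0721]
tcp_rot: [0.0, 0.88, 0.474, -0.001]
ft_force: [-2.6, -3.9, 3.9]
grip_width: 0.0002
grip_force: 2.3
clock: 7.0
ee_pos: [0.6077, 0.0373, 0.072]
tcp_rot: [0.0, 0.855, 0.518, -0.001]
ft_force: [-3.0, -2.7, 2.8]
grip_width: 0.0007
grip_force: 1.4
rad,tan 0.05721757540467726 -0.0014219679219063795
5 [0.0034 0.0035] [0.602  0.0328]
10 [0.0031 0.0038] [0.6051 0.0366]
15 [0.0027 0.004 ] [0.6078 0.0406]
20 [0.0024 0.0042] [0.6101 0.0448]
25 [0.002  0.0044] [0.6121 0.0492]
30 [0.0016 0.0046] [0.6137 0.0538]
35 [0.0012 0.0047] [0.6149 0.0585]
40 [0.0008 0.0048] [0.6157 0.0633]
45 [0.0003 0.0048] [0.616  0.0681]
50 [-0.0001  0.0048] [0.6159 0.073 ]
55 [-0.0005  0.0048] [0.6155 0.0778]
60 [-0.0009  0.0048] [0.6145 0.0825]
65 [-0.0013  0.0047] [0.6132 0.0872]
70 [-0.0017  0.0045] [0.6115 0.0917]
75 [-0.0021  0.0044] [0.6094 0.0961]
80 [-0.0025  0.0042] [0.6069 0.1002]
85 [-0.0028  0.0039] [0.6041 0.1042]
90 [-0.0032  0.0037] [0.6009 0.1078]
```

Contact is made at the expected 3–5 N. I'll follow the arc to the +45° stop.

```bash
python3 -m creep '[0.002,0.004,0,0.087,0.002,0.004,0,0.087,0.0015,0.0045,0,0.087,0.001,0.0045,0,0.087]'; python3 -m creep '[0.001,0.005,0,0.087,0.0005,0.005,0,0.087,0,0.005,0,0.087,0,0.005,0,0.087]';  python3 - <<'E'
from h import *
C=np.array([.5605,.0697]);save("wrist","w7.png");save("side","s7.png")
for r in landmark_of("side","tab")[:2]:
    v=at_z("side",r["pixel"],.102)[:2]-C;print(r,np.hypot(*v),np.degrees(np.arctan2(v[1],v[0]))+33.1)
E
```

```text
clock: 7.4
ee_pos: [0.6154, 0.0558, 0.0721]
tcp_rot: [0.0, 0.752, 0.659, 0.0]
ft_force: [-0.5, 0.1, 0.4]
grip_width: 0.0006
grip_force: 0.0
clock: 7.8
ee_pos: [0.6173, 0.0731, 0.072]
tcp_rot: [0.001, 0.627, 0.779, -0.001]
ft_force: [1.3, -3.9, 0.5]
grip_width: 0.0005
grip_force: 2.0
{'pixel': [208.8, 243.3], 'score': 0.59} 0.04580990238353964 57.855327243769054
```

```bash
python3 -m creep '[-0.001,0.005,0,0.087,-0.001,0.005,0,0.087,-0.0015,0.0045,0,0.087,-0.002,0.0045,0,0.087]'; python3 -m creep '[-0.002,0.0045,0,0.087]';python3 -m creep '[-0.0025,0.004,0,0.087]'
python3 - <<'E'
from h import *
C=np.array([.5605,.0697]);save("side","s8.png")
for r in landmark_of("side","tab")[:2]:
    v=at_z("side",r["pixel"],.102)[:2]-C;print(r,np.hypot(*v),np.degrees(np.arctan2(v[1],v[0]))+33.1)
E
```

```text
clock: 8.35
ee_pos: [0.6111, 0.095, 0.072]
tcp_rot: [0.0, 0.483, 0.875, 0.001]
ft_force: [-0.1, 0.2, 0.3]
grip_width: 0.0007
grip_force: 0.1
clock: 8.45
ee_pos: [0.6087, 0.0998, 0.072]
tcp_rot: [-0.0, 0.445, 0.896, 0.0]
ft_force: [-0.3, 0.8, -0.0]
grip_width: 0.0005
grip_force: 0.0
clock: 8.55
ee_pos: [0.6061, 0.1039, 0.072]
tcp_rot: [-0.0, 0.405, 0.914, 0.001]
ft_force: [-0.4, -0.2, 0.5]
grip_width: 0.0006
grip_force: 0.0
{'pixel': [203.8, 252.3], 'score': 0.68} 0.05579665911907304 88.44581668064367
```

It snapped into place with no force and the tab reads 88°. I'll back off, rise and check the picture.

```bash
python3 -m creep '[0.008,-0.006,0,0,0.008,-0.006,0,0,0,0,0.04,0,0,0,0.04,0,0,-0.04,0.02,-0.14,0,-0.045,0,-0.14,0,-0.045,0,-0.14,0,-0.045,0,-0.14]'; python3 -m creep '[-0.01,-0.045,0,-0.14,-0.01,-0.045,0,-0.14,-0.01,-0.045,0,-0.14,-0.01,-0.045,0,-0.14,-0.01,-0.045,0,-0.14,0,0,0,0]'
python3 - <<'E'
from h import *
C=np.array([.5605,.0697]);save("side","s9.png");save("top","t9.png")
for c in("side","top"):
  for r in landmark_of(c,"tab")[:1]:
    v=at_z(c,r["pixel"],.102)[:2]-C;print(r,np.hypot(*v),np.degrees(np.arctan2(v[1],v[0]))+33.1)
for q,z in dict(load=.06,adapter=.06).items():print(q,at_z("side",landmark_of("side",q)[0]["pixel"],z))
save("wrist","w9.png");s=get_state();print(s["ee_pos"],s["joints"],landmark_of("wrist","trigger_top"))
from scipy.spatial.transform import Rotation as R
m=camera_model("wrist");q=s["tcp_rot"];T=np.eye(4);T[:3,:3]=R.from_quat([*q[1:],q[0]]).as_matrix();T[:3,3]=s["ee_pos"];T=T@np.array(m["T_tool_cam"]);o=T[:3,3]
for r in landmark_of("wrist","trigger_top")[:3]:
    px=r["pixel"];d=T[:3,:3]@np.array([(px[0]-m["cx"])/m["fx"],-(px[1]-m["cy"])/m["fy"],-1]);print(r["score"],(o+d*(.067-o[2])/d[2]).round(4))
a=cv2.resize(cv2.imread("pics/s9.png")[200:310,170:290],(400,367),interpolation=3);b=cv2.resize(cv2.imread("pics/w9.png"),(400,367))
cv2.imwrite("pics/c9.png",np.hstack([a,b]))
E
```

```text
clock: 9.45
ee_pos: [0.6229, -0.0873, 0.1725]
tcp_rot: [0.001, 0.646, 0.763, 0.0]
ft_force: [0.1, 0.1, 0.4]
grip_width: 0.0003
grip_force: 0.0
clock: 10.05
ee_pos: [0.5686, -0.3206, 0.1717]
tcp_rot: [0.003, 0.87, 0.492, -0.003]
ft_force: [-1.4, -1.1, -0.6]
grip_width: 0.0005
grip_force: 0.0
{'pixel': [206.8, 251.2], 'score': 0.7} 0.048357261287292855 87.17493463696472
{'pixel': [209.9, 189.1], 'score': 0.7} 0.057786607554266636 88.68814135137436
load [0.61441537 0.16007563 0.06      ]
adapter [0.66563217 0.08933463 0.06      ]
[ 0.57307562 -0.30744056  0.17208737] [ 0.61210708  0.64931171 -0.27784873  1.52021701  0.1972772   0.99959764
 -0.24127297] [{'pixel': [229.6, 209.0], 'score': 0.85}, {'pixel': [130.1, 357.2], 'score': 0.58}]
0.85 [ 0.5265 -0.2906  0.067 ]
0.58 [ 0.343  -0.3784  0.067 ]
```

View pics/c9.png

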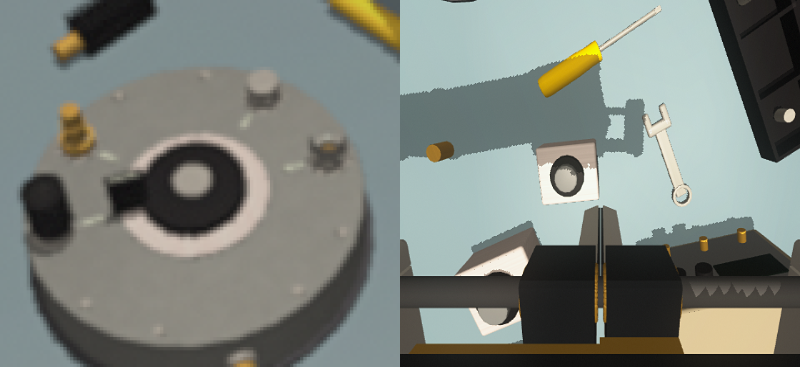

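The tab now points along the load's tick mark (side crop: tab at (127,193), load at (45,207)) and the fittings are undisturbed. The small button is at (567,176) in the wrist crop, which puts it at about (0.529,−0.286). I'll move over it and press.

```bash
python3 -m creep '[-0.022,0.011,0,0,-0.022,0.0105,0,0,0,0,-0.03,0,0,0,-0.03,0,0,0,-0.03,0,0,0,0,0]'; python3 -m creep '[0,0,-0.008,0,0,0,-0.005,0,0,0,0,0]'; python3 -m creep '[0,0,-0.005,0,0,0,0,0]'
```

```text
clock: 11.1
ee_pos: [0.5254, -0.2858, 0.0786]
tcp_rot: [-0.003, 0.866, 0.5, -0.002]
ft_force: [0.3, 0.3, 0.4]
grip_width: 0.0005
grip_force: 0.0
clock: 11.4
ee_pos: [0.5287, -0.2878, 0.0694]
tcp_rot: [0.0, 0.866, 0.499, 0.0]
ft_force: [0.1, 0.3, 0.4]
grip_width: 0.0005
grip_force: 0.0
clock: 11.6
ee_pos: [0.5282, -0.2877, 0.0641]
tcp_rot: [0.0, 0.866, 0.499, 0.0]
ft_force: [0.0, -0.1, -0.3]
grip_width: 0.0005
grip_force: 0.0
```

```bash
python3 -m creep '[0,0,-0.005,0,0,0,0,0]'; python3 -m creep '[0,0,-0.004,0,0,0,0,0]'; python3 -m creep '[0,0,-0.003,0,0,0,0,0]'
```

```text
clock: 11.8
ee_pos: [0.5279, -0.2876, 0.0585]
tcp_rot: [-0.0, 0.866, 0.499, -0.0]
ft_force: [0.1, 0.3, 0.5]
grip_width: 0.0006
grip_force: 0.0
clock: 12.0
ee_pos: [0.5279, -0.2875, 0.0545]
tcp_rot: [-0.0, 0.866, 0.499, -0.0]
ft_force: [-0.1, -0.7, -0.4]
grip_width: 0.0004
grip_force: 0.0
clock: 12.2
ee_pos: [0.528, -0.2875, 0.0516]
tcp_rot: [-0.0, 0.866, 0.499, -0.0]
ft_force: [-0.0, -0.3, -0.2]
grip_width: 0.0004
grip_force: 0.0
```

```bash
python3 -m creep '[0,0,-0.003,0,0,0,0,0]'; python3 -m creep '[0,0,-0.003,0,0,0,0,0]'; python3 -m creep '[0,0,-0.002,0,0,0,0,0]'
```

```text
clock: 12.4
ee_pos: [0.528, -0.2876, 0.0486]
tcp_rot: [-0.0, 0.866, 0.499, -0.0]
ft_force: [0.1, -0.3, 0.1]
grip_width: 0.0003
grip_force: 0.0
clock: 12.6
ee_pos: [0.528, -0.2876, 0.0456]
tcp_rot: [-0.0, 0.866, 0.499, -0.0]
ft_force: [0.9, -0.1, -0.4]
grip_width: 0.0005
grip_force: 0.0
clock: 12.8
ee_pos: [0.5281, -0.2876, 0.0438]
tcp_rot: [-0.0, 0.866, 0.499, -0.0]
ft_force: [1.0, 0.3, -0.3]
grip_width: 0.0006
grip_force: 0.0
```

No contact yet. I'll use the last view to check where the tip is relative to the button.

Run:
```python
from h import *
s=get_state();save("side","s10.png");save("wrist","w10.png")
print([ (r["score"],r["pixel"],at_z("side",r["pixel"],.067).round(4)) for r in landmark_of("side","trigger_top")])
m=camera_model("side");T=np.array(m["extrinsics"])
def pj(p):
    c=np.linalg.inv(T)@np.r_[p,1]; return np.array((m["cx"]-m["fx"]*c[0]/c[2], m["cy"]+m["fy"]*c[1]/c[2]))
x0,y0=290,145;S=8
I=cv2.resize(cv2.imread("pics/s10.png")[y0:y0+70,x0:x0+50],None,fx=S,fy=S,interpolation=3);B=cv2.resize(cv2.imread("pics/side0.png")[y0:y0+70,x0:x0+50],None,fx=S,fy=S,interpolation=3)
def mk(J,p,c):cv2.circle(J,tuple(int(v) for v in (pj(p)-[x0-.5,y0-.5])*S),4,c,-1)
e=np.array(s["ee_pos"])
mk(I,e,(0,0,255));mk(I,e+[0,0,.0155],(0,255,0));mk(B,[.528,-.2876,.067],(0,255,0));mk(B,[.535,-.281,.067],(255,0,0))
cv2.imwrite("pics/c10.png",np.hstack([I,B]))
```

```text
[(0.55, [317.0, 183.3], array([ 0.5329, -0.2765,  0.067 ])), (0.53, [434.8, 163.6], array([ 0.2998, -0.5649,  0.067 ])), (0.49, [386.5, 187.4], array([ 0.3657, -0.3842,  0.067 ]))]
```

View pics/c10.png

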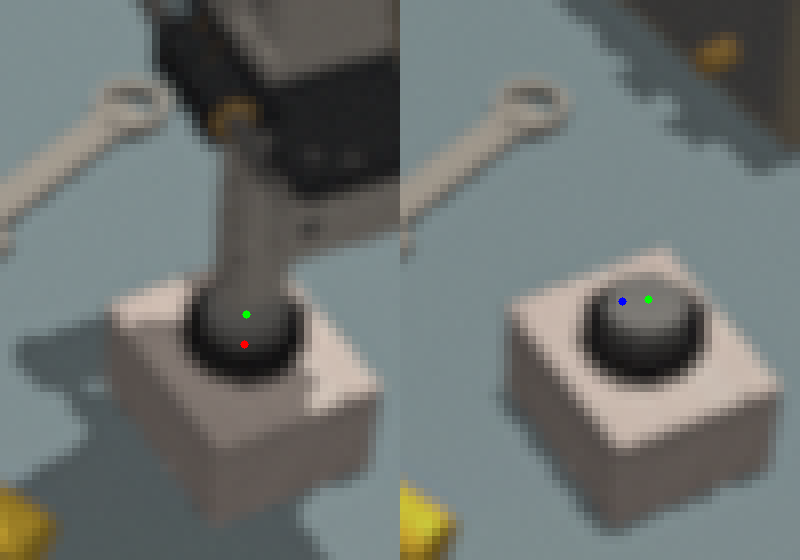

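The finger is centred over the button and the tip is just above it. I'll continue down in small steps, checking the force.

```bash
python3 -m creep '[0,0,-0.002,0,0,0,0,0]'|sed -n '1,2p;4p'; python3 -m creep '[0,0,-0.002,0,0,0,0,0]'|sed -n '1,2p;4p'; python3 -m creep '[0,0,-0.002,0,0,0,0,0]'|sed -n '1,2p;4p'
```

```text
clock: 13.15
ee_pos: [0.5285, -0.2878, 0.042]
ft_force: [0.8, -0.9, 1.7]
clock: 13.35
ee_pos: [0.5285, -0.2878, 0.04]
ft_force: [-0.6, 0.2, 3.0]
clock: 13.55
ee_pos: [0.5286, -0.2878, 0.038]
ft_force: [0.7, -0.0, 2.2]
```

Contact: the spring force is building. Pressing further.

```bash
python3 -m creep '[0,0,-0.002,0,0,0,0,0]'|sed -n '1,2p;4p'; python3 -m creep '[0,0,-0.001,0,0,0,0,0]'|sed -n '1,2p;4p'; python3 -m creep '[0,0,-0.001,0,0,0,0,0]'|sed -n '1,2p;4p'
```

```text
clock: 13.75
ee_pos: [0.5286, -0.2878, 0.0368]
ft_force: [-1.5, 0.5, 8.2]
clock: 13.95
ee_pos: [0.5286, -0.2878, 0.0366]
ft_force: [-2.5, 0.5, 14.9]
clock: 14.15
ee_pos: [0.5286, -0.2878, 0.0364]
ft_force: [-4.9, 2.3, 21.2]
```

The button is bottomed (force rises steeply with no further travel). I'll release, rise, check the dial and fittings, and hand in.

```bash
python3 -m creep '[0,0,0.01,0,0,0,0.03,0,0,0,0.045,0,0,0,0.045,0,-0.04,-0.02,0.01,0,0,0,0,0,0,0,0,0,0,0,0,0]'
python3 - <<'E'
from h import *
C=np.array([.5605,.0697])
for c in("side","top"):
  save(c,c+"11.png")
  for r in landmark_of(c,"tab")[:1]:
    v=at_z(c,r["pixel"],.102)[:2]-C;print(c,np.degrees(np.arctan2(v[1],v[0]))+33.1)
  for q in("load","adapter","cap_round","cap_hex"):
    r=landmark_of(c,q); print(q,[at_z(c,x["pixel"],.06)[:2].round(3) for x in r[:2]])
print(get_state()["ft_force"],get_state()["ee_pos"])
E
```

```text
clock: 14.95
ee_pos: [0.4884, -0.3068, 0.1732]
tcp_rot: [-0.001, 0.866, 0.5, 0.0]
ft_force: [-0.1, 0.0, 0.2]
grip_width: 0.0005
grip_force: 0.0
side 99.86214049786679
load [array([0.621, 0.163])]
adapter [array([0.668, 0.088])]
cap_round [array([ 0.577, -0.022])]
cap_hex [array([ 0.502, -0.013])]
top 86.53541845241756
load [array([0.621, 0.157]), array([ 0.654, -0.358])]
adapter [array([0.661, 0.096]), array([ 0.376, -0.161])]
cap_round [array([ 0.58 , -0.031])]
cap_hex [array([ 0.511, -0.025])]
[-0.52671926 -0.16676341 -0.31193237] [ 0.48829154 -0.30762809  0.17395088]
```

Run:
```python
from h import *
a,b=[cv2.imread("pics/"+n)[225:285,190:260].astype(int) for n in("s9.png","side11.png")]
print(np.abs(a-b).mean(), np.percentile(np.abs(a-b),99))
c=cv2.imread("pics/side0.png")[225:285,190:260].astype(int);print(np.abs(c-b).mean())
close_job()
```

```text
0.780952380952381 2.0
8.635714285714286
the job is handed in; nothing more can be done
```

The job is handed in: the dial was clicked in pointing at the finned load, then the smallest box's button was pressed fully down and released; the arm finished clear, and the last check showed the dial and fittings where they should be.

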